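# Tidy the nursery dresser top

## Robot

A 6-joint arm with a two-finger parallel gripper is mounted at the origin on the work surface. World frame = base frame: x ahead of the robot, y to its left, z up, the work surface at z = 0. Lengths are in m, angles in rad, forces in N, time in s.
With the tool pointing down it reaches from about 0.4 to 0.825 m from the base axis. Payload 7 kg.
Tool frame: the origin (TCP) lies on the centre line of the jaws, within the pads' length; the fingertips stand 19 mm ahead of it and the grasp point (between the pads) is the TCP; z points along the fingers, y is the line along which they close (so a half turn about z gives the same grasp; the last joint's range is limited). The gripper opens to 88 mm and grips with 3 to 60 N. Pads are 19 mm wide; open, the fingers measure 130 mm over their backs; the gripper's body (78 mm by 193 mm) begins 47 mm behind the grasp point.
Start: joints at [1.449, 0.359, 0.012, 0, -1.224, -0.288], TCP at [0.269, 0.619, 0.246] pointing down, gripper open.
Joint ranges: [-3.07, 3.07], [-1.43, 2.12], [-1.02, 1.25], [-3.03, 1.67], [-3.05, -0], [-3.03, 3.03]. Speed limits (rad/s): [2.39, 2.39, 3.01, 3.14, 3.14, 3.14].

## Interface

Orientations are given as [roll, pitch, yaw] about the fixed x, y, z axes, in that order (R = Rz(yaw) Ry(pitch) Rx(roll)).
In Python, from station import arm, imaging, models gives the robot as it stands.
- The arm moves only by the tool play_rows, never from a script. Its arguments are lists of equal length, an entry for each row: "travel": the shift along the tool's x, y, z in units of 25 mm (1.0 is 25 mm), a list of three; "twist": the turn about the tool's z in units of 0.15 rad (1.0 is 0.15 rad). A call has 1 to 8 rows; each row shifts and turns the commanded pose from where the row before left it, along the tool's axes as they then stand; what a row does not reach is not made up. A row lasts 1/8 s, in which the tool goes at most 62.5 mm and 10.7 degrees, less where a joint would pass 70% of its speed; a pose out of reach is approached as far as the arm can. A call with a number of a shift or a turn outside -1 to 1 is refused whole. A call with a gripper value outside its range is refused whole. "fingers" is the opening, from 0 (shut) to 1 (fully open), set as the call begins (left out, the last holds). The fingers move at their own pace and stop on an object; "newtons" is the grip in N (left out, the last holds). Time passes only in rows, so rows that do not move let the fingers close. It gives the time, the measured TCP pose, the force, the opening and the grip force at its end, in the units of the state.
- arm.get_state(): the state, without advancing time (a new reading comes with each control period).
- imaging.grab_frame(name): name is "scene" or "top" or "wrist"; returns a dict with "pixels" (420x560x3 uint8, red, green, blue), "fx", "fy", "cx", "cy" (pixels), "distortion" ([k1, k2, p1, p2, k3] as OpenCV has them; the pictures are not rectified), "R" (3x3) and "t" (3): a world point X has camera coordinates R X + t; the wrist camera has in their place "T_tool_cam" (4x4, takes a point from camera to tool coordinates, whose origin is the TCP and whose axes are the flange's). Camera axes: x right, y down, z forward; pixel columns grow to the right and rows downward; lengths in m; the calibration is good to about 2 mm. A picture is of the moment at which its call begins: read the wrist's pose just before it. There is no depth.
- arm.job_done(): hands the job in; it is judged then, once.
Trained networks look in the newest picture that a camera, given by its name, has taken for a name from the list of things; names that differ only in an ending like _2 or _b are one class to them, and where a whole thing is asked for, a point or a joint stands for the part that bears it (a point fixed in the world has none). Each returns a list of dicts, best first, with "confidence" (0 to 1); they miss things now and then, are a little off and sometimes report something else, mostly with a low value. They report only what shows in the picture. A call takes as long as a camera call. They do not tell look-alikes from the thing itself.
- models.boxes_of(name, camera): "extent" ([centre column, centre row, width, height] in pixels, round what is visible of it).
- models.silhouettes(name, camera): "pixels" (420x560 bool, what is visible of it) and "extent" ([centre column, centre row, width, height] in pixels, round what is visible of it).
The state is a dict: "t": time; "q": joint angles; "qd": joint speeds; "joint_efforts": joint torques, N m; "eef_pos": TCP position; "ee_rot": TCP orientation; "force": force on the tool from outside, world axes, zero at the start; "moment": the same for the moment, N m; "width": finger opening in m; "gripper_force": force on a finger pad.
Only numpy, scipy, OpenCV 4.12 (cv2) and the standard library are available. Lean on these libraries where they do the work, as an engineer would, in place of code of your own. Each camera call takes 0.05 s, during which the arm holds its last target. There are 200 camera calls.

## Task

Sort the loose baby things on the dresser: put the two pacifiers in the steel tray, teat up and one in each bay, lay the two clips the way up they are now, flat on the floor of the wooden box and not on top of each other, and lay the wooden teething ring flat in the round ceramic dish. Leave the china bunny standing where it is.

Things in the scene. Friction and masses are not known exactly. Their poses are not given: they have to be found in the camera images.
- pacifier_a: Pacifier (one of two alike), standing on its ring with the rubber teat up. 41 mm tall. Handle ring at the bottom 31 mm across, z 0 to 6; oval grey-green shield above it 46 (own x) x 34 (own y) mm, z 6 to 13; amber teat 17 mm across on top, z 13 to 41. Origin at the centre of the underside, z up. Best gripped by the shield across own y (34 mm), 25 g.
- pacifier_b: Pacifier (one of two alike), standing on its ring with the rubber teat up. 41 mm tall. Handle ring at the bottom 31 mm across, z 0 to 6; oval grey-green shield above it 46 (own x) x 34 (own y) mm, z 6 to 13; amber teat 17 mm across on top, z 13 to 41. Origin at the centre of the underside, z up. Best gripped by the shield across own y (34 mm), 25 g.
- clip_a: Grey plastic spring clip (one of two alike), lying flat, 56 (own x) x 20 (own y) mm, 18 mm tall at most, with a 22 mm long steel pivot pin (along own y, 2 to 13 mm up) at its middle. It does not open: it is handled as one solid piece. Origin at the centre of the underside, z up. Grip at the middle across own y (22 mm). 20 g.
- clip_b: Grey plastic spring clip (one of two alike), lying flat, 56 (own x) x 20 (own y) mm, 18 mm tall at most, with a 22 mm long steel pivot pin (along own y, 2 to 13 mm up) at its middle. It does not open: it is handled as one solid piece. Origin at the centre of the underside, z up. Grip at the middle across own y (22 mm). 20 g.
- teether: Wooden teething ring lying flat, outside diameter 54 mm, hole 31 mm, 18 mm thick. Origin at the centre of the underside, z up. Grip over the outside (54 mm). 30 g.
- tray: Shallow steel tray with a divider, fixed to the dresser. Outside 110 (own x) x 150 (own y) x 22 mm high, walls 3 mm, floor 3 mm thick. The upright divider, as high as the walls, runs along own x through the middle, making two bays of about 104 (x) x 70 (y) mm centred at own y = +37 and -37 mm. Origin at the centre of the underside, z up.
- box: Open wooden box, no divider, fixed to the dresser. Outside 110 (own x) x 150 (own y) x 40 mm high, walls 4 mm, floor 4 mm thick. Origin at the centre of the underside, z up.
- dish: Round blue-glazed ceramic dish, fixed to the dresser. 132 mm across the foot, 144 mm across the rim, 24 mm high, wall 4 mm, flat inner floor 5 mm above the underside and about 124 mm across. Origin at the centre of the underside, z up.
- bunny: White ceramic bunny figurine, standing, 46 mm across (52 with feet and tail), about 78 mm tall to the ear tips, 120 g. It stands among the loose things and is to be left alone. Origin at the centre of the underside.
There are look-alikes about, which are no part of the job. What is shaped like the dish but orange or pink is not meant.

How it is judged:
At the end, for the whole second after the job is handed in: One pacifier in each tray bay (centre 12+ mm from the divider), on its floor, teat up within 0.2 rad; both clips flat (0.2 rad, same way up) on the box floor within 6 mm; ring flat (either face) on the dish floor, 45 mm of its centre; all released, at rest; bunny upright, moved under 15 mm (((x of pacifier_a in the frame of tray between -0.04 and 0.04 m and y of pacifier_a in the frame of tray between 0.012 and 0.062 m and x of pacifier_b in the frame of tray between -0.04 and 0.04 m and y of pacifier_b in the frame of tray between -0.062 and -0.012 m) or (x of pacifier_a in the frame of tray between -0.04 and 0.04 m and y of pacifier_a in the frame of tray between -0.062 and -0.012 m and x of pacifier_b in the frame of tray between -0.04 and 0.04 m and y of pacifier_b in the frame of tray between 0.012 and 0.062 m)) and z of pacifier_a in the frame of tray between -0.002 and 0.009 m and z of pacifier_b in the frame of tray between -0.002 and 0.009 m and x of clip_a in the frame of box between -0.045 and 0.045 m and y of clip_a in the frame of box between -0.065 and 0.065 m and z of clip_a in the frame of box between -0.002 and 0.01 m and x of clip_b in the frame of box between -0.045 and 0.045 m and y of clip_b in the frame of box between -0.065 and 0.065 m and z of clip_b in the frame of box between -0.002 and 0.01 m and ((z of teether in the frame of dish between -0.002 and 0.011 m and angle between teether's own z axis and vertical below 0.2 rad) or (z of teether in the frame of dish between 0.018 and 0.029 m and angle between teether's own z axis and vertical above 2.94 rad)) and horizontal distance between teether and dish below 0.045 m and angle between each of pacifier_a, pacifier_b, clip_a, clip_b's own z axis and vertical below 0.2 rad and linear speed of each of pacifier_a, pacifier_b, clip_a, clip_b, teether below 0.02 m/s and contact force between each of pacifier_a, pacifier_b, clip_a, clip_b, teether and the fingers below 0.05 N and distance of bunny from where it was at the start of the episode below 0.015 m and angle between bunny's own z axis and vertical below 0.15 rad); the robot touches nothing.
It fails at once if the bunny is knocked over or pushed more than 20 mm (distance of bunny from where it was at the start of the episode above 0.02 m or angle between bunny's own z axis and vertical above 0.4 rad).
It also fails if it takes over 112 s, if anything falls off the work surface, if the arm or the gripper's body presses on something with over 40 N, if the wrist force passes 120 N, or if a joint passes its speed limit or range.

## Working session

There is one attempt and no reset: what is moved stays moved. The work goes in short steps, Python scripts to look and compute and a tool call to move; the robot and the scene stay as the last step left them, time stands still between calls to the robot, and variables do not carry over. Pictures are saved under pics/ and viewed, at most 14 in all, crops included, and the job is handed in when it is done.

Besides the shell and the picture viewer there is one more tool, called after "Request:" as name(argument=value, ...), one argument or row to a line, values as JSON. play_rows: Moves the arm, as the interface text tells. Shifts and turns lie within -1 to 1; 1 stands for 25 mm of shift or 0.15 rad of turn. Its arguments: {"type":"object","properties":{"travel":{"type":"array","items":{"type":"array","items":{"type":"number"}}},"twist":{"type":"array","items":{"type":"number"}},"fingers":{"type":"number"},"newtons":{"type":"number"}},"required":["travel","twist"]}

```bash
ls; mkdir -p pics; python3 - <<'E'
from station import arm, imaging, models
import cv2, numpy as np
s=arm.get_state(); print({k:np.round(v,3).tolist() for k,v in s.items()})
for c in ["scene","top","wrist"]:
    f=imaging.grab_frame(c); cv2.imwrite(f"pics/{c}0.png",f["pixels"][:,:,::-1])
    print(c,{k:np.round(v,4).tolist() for k,v in f.items() if k!="pixels"})
    for n in ["pacifier_a","clip_a","teether","tray","box","dish","bunny"]:
        print(n,[(round(d["confidence"],2),np.round(d["extent"]).astype(int).tolist()) for d in models.boxes_of(n,c)])
E
```

```text
pics
{'t': 0.0, 'q': [1.449, 0.359, 0.011, -0.0, -1.224, -0.288], 'qd': [-0.0, 0.0, 0.001, -0.001, -0.001, 0.001], 'joint_efforts': [-0.001, -58.271, 29.306, 6.997, 0.007, -0.0], 'eef_pos': [0.269, 0.619, 0.245], 'ee_rot': [3.14, -0.0, -0.41], 'force': [0.289, 0.745, 0.136], 'moment': [0.017, 0.048, 0.025], 'gripper_force': 0.0, 'width': 0.088}
scene {'fx': 504.6016, 'fy': 504.6016, 'cx': 277.7492, 'cy': 212.7251, 'distortion': [-0.1849, 0.0, 0.0, 0.0, 0.0], 'R': [[-0.8217, 0.5695, 0.024], [0.2864, 0.449, -0.8464], [-0.4928, -0.6886, -0.532]], 't': [0.417, -0.1215, 1.4837]}
pacifier_a [(0.64, [283, 201, 14, 16]), (0.46, [306, 223, 24, 20])]
clip_a [(0.8, [414, 255, 22, 11]), (0.69, [268, 160, 16, 10])]
teether [(0.54, [269, 178, 22, 13]), (0.37, [202, 168, 48, 31])]
tray [(0.68, [242, 235, 75, 49])]
box [(0.69, [364, 301, 80, 68])]
dish [(0.75, [300, 142, 41, 27]), (0.68, [201, 167, 48, 30])]
bunny []
top {'fx': 428.6406, 'fy': 428.6406, 'cx': 283.3921, 'cy': 208.7105, 'distortion': [-0.0708, 0.0, 0.0, 0.0, 0.0], 'R': [[-0.0132, -0.9997, 0.0199], [-0.9983, 0.012, -0.0562], [0.0559, -0.0206, -0.9982]], 't': [0.0029, 0.4882, 1.0175]}
pacifier_a [(0.8, [260, 217, 14, 17]), (0.7, [308, 223, 16, 14])]
clip_a [(0.47, [160, 271, 21, 24])]
teether [(0.72, [362, 239, 28, 24])]
tray [(0.95, [280, 156, 70, 60])]
box [(0.6, [140, 187, 76, 62])]
dish [(0.81, [426, 188, 57, 55]), (0.67, [247, 82, 59, 54]), (0.65, [426, 334, 57, 61])]
bunny [(0.63, [203, 238, 21, 17])]
wrist {'fx': 357.368, 'fy': 357.368, 'cx': 274.9323, 'cy': 203.6463, 'distortion': [-0.0777, 0.0, 0.0, 0.0, 0.0], 'T_tool_cam': [[-0.0007, -0.9612, -0.2757, 0.0752], [1.0, -0.0005, -0.0006, -0.0007], [0.0004, -0.2757, 0.9612, -0.1376], [0.0, 0.0, 0.0, 1.0]]}
pacifier_a []
clip_a [(0.64, [538, 8, 21, 16])]
teether []
tray []
box []
dish []
bunny []
```

```bash
python3 - <<'E'
import cv2
t=cv2.imread("pics/top0.png"); cv2.imwrite("pics/top0c.png",cv2.resize(t[40:380,80:520],(776,600),interpolation=cv2.INTER_CUBIC))
t=cv2.imread("pics/scene0.png"); cv2.imwrite("pics/scene0c.png",cv2.resize(t[100:360,140:480],(784,600),interpolation=cv2.INTER_CUBIC))
E
```

```text
(no output)
```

View pics/top0c.png

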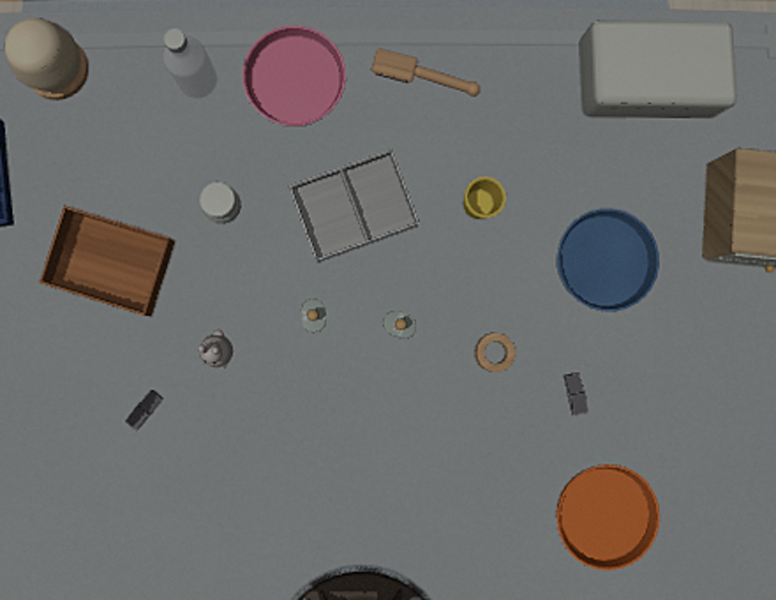

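View pics/scene0c.png

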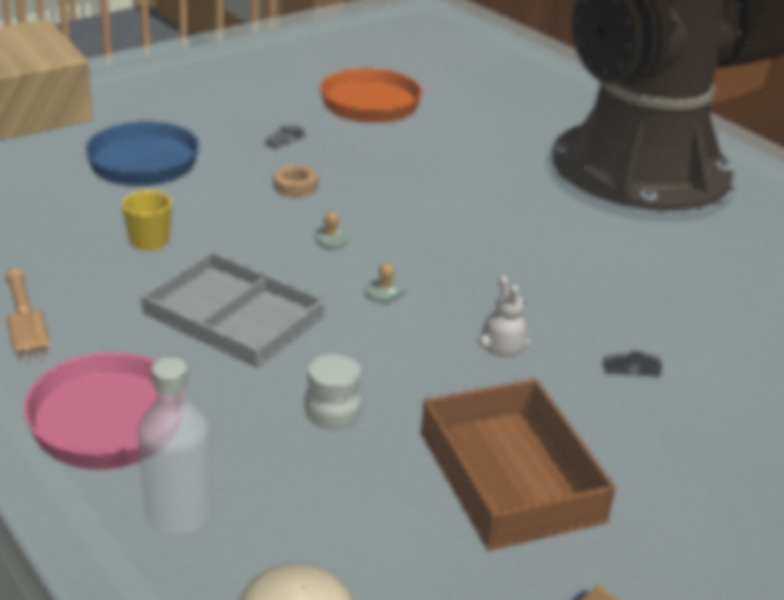

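Top picture: the pacifiers are at px (258,219) and (307,224), the clips at (162,272) and (407,263), and the teether at (361,240). The tray is at (281,156), the box at (141,188) and the bunny at (203,238).
Candidates for the dish are blue (424,187), orange (425,332) and pink (247,83). I choose blue. The teether network also hit the blue dish in the scene view, so I ignore that.

```bash
cat > h.py <<'E'
import numpy as np, cv2
from scipy.spatial.transform import Rotation as Ro
from station import arm, imaging, models
def pose(s): 
    T=np.eye(4);T[:3,:3]=Ro.from_euler('xyz',s["ee_rot"]).as_matrix();T[:3,3]=s["eef_pos"];return T
def grab(c,save=None):
    s=arm.get_state(); f=imaging.grab_frame(c)
    if c=="wrist": f["W"]=pose(s)@np.array(f["T_tool_cam"])
    else:
        W=np.eye(4);R=np.array(f["R"]);W[:3,:3]=R.T;W[:3,3]=-R.T@np.array(f["t"]);f["W"]=W
    f["K"]=np.array([[f["fx"],0,f["cx"]],[0,f["fy"],f["cy"]],[0,0,1.]]);f["D"]=np.array(f["distortion"])
    if save: cv2.imwrite(f"pics/{save}.png",f["pixels"][:,:,::-1])
    return f
def rays(f,uv):
    p=cv2.undistortPoints(np.array(uv,float).reshape(-1,1,2),f["K"],f["D"])[:,0]
    d=np.c_[p,np.ones(len(p))]@f["W"][:3,:3].T
    return f["W"][:3,3],d/np.linalg.norm(d,axis=1)[:,None]
def plane(f,uv,z):
    o,d=rays(f,uv); return o+d*((z-o[2])/d[:,2])[:,None]
def proj(f,X):
    Wi=np.linalg.inv(f["W"]); r=cv2.Rodrigues(Wi[:3,:3])[0]
    return cv2.projectPoints(np.array(X,float).reshape(-1,1,3),r,Wi[:3,3],f["K"],f["D"])[0][:,0]
def tri(obs):
    A=np.zeros((3,3));b=np.zeros(3);P=[]
    for f,uv in obs:
        o,d=rays(f,[uv]);M=np.eye(3)-np.outer(d[0],d[0]);A+=M;b+=M@o;P.append((M,o))
    X=np.linalg.solve(A,b);return X,[np.linalg.norm(M@(X-o)) for M,o in P]
E
python3 - <<'E'
from h import *
t=grab("top");s=grab("scene")
C=lambda x,y:(80+x/1.7636,40+y/1.7647)
S=lambda x,y:(140+x/2.306,100+y/2.308)
pts={"pacA":((313,315),(386,270)),"pacB":((401,323),(331,218)),"clipL":((145,410),(633,364)),"clipR":((576,394),(285,136)),"ring":((495,352),(296,180)),"dish":((607,260),(143,152)),
"bunnyear":((208,348),(507,285)),"trayTL":((292,188),(144,300)),"trayTR":((392,152),(213,257)),"trayBR":((417,225),(322,306)),"trayBL":((319,260),(258,358)),
"boxTL":((67,208),(490,547)),"boxTR":((174,240),(424,402)),"boxBR":((151,315),(537,381)),"boxBL":((42,282),(611,487))}
for k,(a,b) in pts.items():
    X,e=tri([(t,C(*a)),(s,S(*b))]);print(k,X.round(3),np.round(e,4))
E
```

```text
pacA [0.464 0.059 0.033] [0.0006 0.0006]
pacB [ 0.452 -0.058  0.033] [0.0012 0.0012]
clipL [0.338 0.291 0.006] [0.0012 0.0012]
clipR [ 0.351 -0.301  0.007] [0.0006 0.0006]
ring [ 0.411 -0.189  0.01 ] [0.0013 0.0013]
dish [ 0.535 -0.348  0.014] [0.0014 0.0014]
bunnyear [0.423 0.192 0.073] [0.0001 0.0001]
trayTL [0.678 0.056 0.065] [0.0545 0.0545]
trayTR [ 0.65  -0.03   0.073] [0.0299 0.0299]
trayBR [ 0.545 -0.045 -0.023] [0.0637 0.0637]
trayBL [ 0.571  0.036 -0.054] [0.0287 0.0287]
boxTL [0.618 0.398 0.011] [0.0007 0.0007]
boxTR [0.567 0.246 0.031] [0.0015 0.0015]
boxBR [0.464 0.278 0.032] [0.0042 0.0042]
boxBL [0.513 0.422 0.038] [0.0002 0.0002]
```

Request:
play_rows(
  travel=[
    [0.93,0.72,0],
    [0.93,0.72,0],
    [0.93,0.72,0],
    [0.93,0.72,0],
    [0.93,0.72,0],
    [0.93,0.72,0],
    [0.93,0.72,0],
    [0.93,0.72,0],
  ],
  twist=[0,0,0,0,0,0,0,0],
)

```text
t: 2.3
eef_pos: [0.383, 0.4111, 0.2457]
ee_rot: [-3.141, -0.0, -0.41]
force: [-0.1, 0.2, 0.4]
width: 0.0876
gripper_force: 0.0
```

Request:
play_rows(
  travel=[
    [0.93,0.72,0],
    [0.93,0.72,0],
    [0.93,0.72,0],
    [0.93,0.72,0],
    [0,0,0],
  ],
  twist=[0,0,0,0,0],
)

```text
t: 2.92
eef_pos: [0.4396, 0.3075, 0.2458]
ee_rot: [-3.141, -0.0, -0.412]
force: [0.4, -0.1, -0.6]
width: 0.0877
gripper_force: 0.0
```

```bash
python3 - <<'E'
from h import *
s=arm.get_state();print(s["eef_pos"],s["ee_rot"],s["q"],s["t"])
f=grab("wrist","w1")
for n,z in [("clip_a",.012),("box",.04),("bunny",.04),("pacifier_a",.02),("tray",.022)]:
    for d in models.silhouettes(n,"wrist"):
        m=d["pixels"].astype(np.uint8)
        c=max(cv2.findContours(m,0,2)[0],key=cv2.contourArea)[:,0]
        P=plane(f,c,z)[:,:2].astype(np.float32); r=cv2.minAreaRect(P*1000)
        print(n,round(d["confidence"],2),np.round(d["extent"]),np.round(r[0]),np.round(r[1]),round(r[2],1))
E
```

```text
[0.43955404 0.30753239 0.24579101] [-3.14131457e+00 -9.93344469e-05 -4.12293528e-01] [ 9.76146694e-01  1.30381321e-01 -2.93006922e-01  5.18414973e-05
 -1.14711660e+00  1.82334812e-01] 2.925
clip_a 0.66 [322. 247.  29.  52.] [344. 292.] [25. 59.] 50.7
box 0.71 [200.  92. 174. 142.] [543. 338.] [149. 110.] 72.4
bunny 0.64 [392. 146.  55.  51.] [424. 197.] [52. 43.] 29.3
pacifier_a 0.75 [491.  54.  39.  46.] [469.  67.] [44. 38.] 31.8
```

View pics/w1.png

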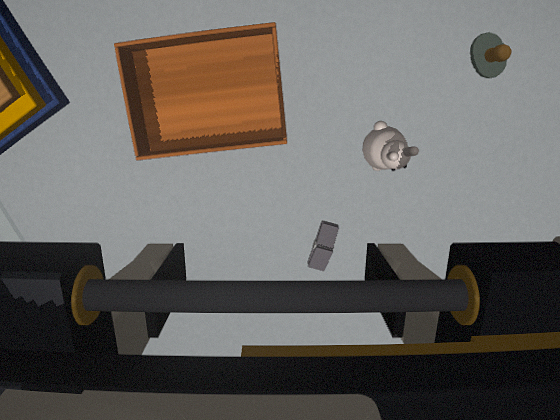

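w1 shows the box at px (200,92), the clip at (322,247), the bunny at (390,148) and a pacifier at (491,54). I'll go over the clip and measure again lower down.

Request:
play_rows(
  travel=[
    [0,0,0],
    [0,0,0],
    [-0.52,0.59,1.0],
    [-0.52,0.59,1.0],
    [-0.52,0.59,1.0],
    [-0.52,0.59,1.0],
    [-0.52,0.59,1.0],
    [0,0,0],
  ],
  twist=[0.93,0.93,0,0,0,0,0,0],
)

```text
t: 4.22
eef_pos: [0.3402, 0.2933, 0.1193]
ee_rot: [3.138, -0.001, -0.687]
force: [0.4, 0.0, 0.6]
width: 0.0878
gripper_force: 0.0
```

```bash
cat >> h.py <<'E'
def plan(x,y,z,yaw,s=None):
    """print twist units and (after the twist) tool-axis shift units to reach the target"""
    s=s or arm.get_state(); p=s["eef_pos"];y0=s["ee_rot"][2]
    dy=(yaw-y0+np.pi/2)%np.pi-np.pi/2; w=y0+dy
    d=np.array([x,y,z])-p
    u=[np.cos(w)*d[0]+np.sin(w)*d[1],np.sin(w)*d[0]-np.cos(w)*d[1],-d[2]]
    print("twist",round(-dy/.15,2),"shift",np.round(np.array(u)/.025,2),"yaw",round(w,3),"t",s["t"])
def meas(f,n,cam,z):
    out=[]
    for d in models.silhouettes(n,cam):
        c=max(cv2.findContours(d["pixels"].astype(np.uint8),0,1)[0],key=cv2.contourArea)[:,0]
        r=cv2.minAreaRect(plane(f,c,z)[:,:2].astype(np.float32)*1000)
        a=r[2] if r[1][0]>r[1][1] else r[2]+90
        M=cv2.moments(d["pixels"].astype(np.uint8),True); uv=(M["m10"]/M["m00"],M["m01"]/M["m00"])
        print(n,round(d["confidence"],2),"uv",np.round(uv,1),"xy",np.round(r[0],1),np.round(r[1],1),"long axis",round(np.radians((a+90)%180-90),3),"cen",plane(f,[uv],z)[0].round(4))
        out.append((uv,r))
    return out
E
python3 - <<'E'
from h import *
s=arm.get_state();print(s["eef_pos"],s["ee_rot"])
f=grab("wrist","w2"); meas(f,"clip_a","wrist",.009)
E
```

```text
[0.34016433 0.29327227 0.11931541] [ 3.13820389e+00 -5.81346477e-04 -6.86822338e-01]
clip_a 0.93 uv [275.6 203.9] xy [342.3 291.4] [21.8 57.2] long axis -0.689 cen [0.3432 0.2911 0.009 ]
```

View pics/w2.png

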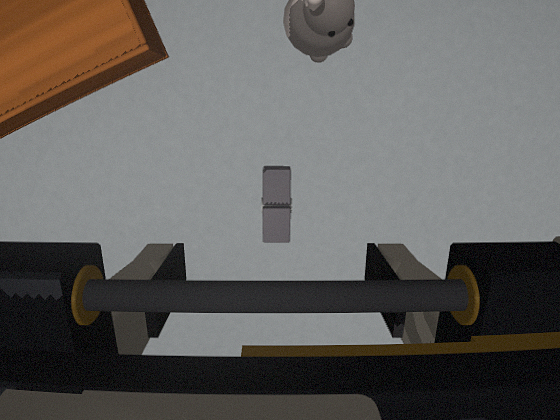

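w2 shows the clip centred between the fingers at px (276,204), with the bunny well ahead at (320,25). I'll descend and grip.

Request:
play_rows(
  travel=[
    [0.15,0,0.97],
    [0,0,0.97],
    [0,0,0.97],
    [0,0,0.96],
    [0,0,0],
  ],
  twist=[0,0,0,0,0],
  fingers=0.5,
)

```text
t: 4.95
eef_pos: [0.345, 0.2918, 0.0233]
ee_rot: [3.14, -0.001, -0.689]
force: [-1.2, -0.3, -0.4]
width: 0.0459
gripper_force: 0.0
```

Request:
play_rows(
  travel=[
    [0,0,0],
    [0,0,0],
    [0,0,0],
    [0,0,0],
  ],
  twist=[0,0,0,0],
  fingers=0,
  newtons=12,
)

```text
t: 5.45
eef_pos: [0.3449, 0.2924, 0.0246]
ee_rot: [-3.14, 0.0, -0.688]
force: [-1.8, -1.0, 6.5]
width: 0.022
gripper_force: 12.0
```

Request:
play_rows(
  travel=[
    [0,0,-1],
    [0,0,-1],
    [0,0,-1],
    [0,0,-1],
  ],
  twist=[-0.635,-0.635,-0.635,-0.635],
)

```text
t: 5.95
eef_pos: [0.3445, 0.2917, 0.1249]
ee_rot: [-3.141, 0.0, -0.305]
force: [0.5, 0.4, -0.3]
width: 0.0215
gripper_force: 12.0
```

Request:
play_rows(
  travel=[
    [1,-0.75,0],
    [1,-0.75,0],
    [1,-0.75,0],
    [1,-0.75,0],
    [1,-0.75,0],
    [1,-0.75,0],
    [1,-0.75,0],
    [0,0,0],
  ],
  twist=[0,0,0,0,0,0,0,0],
)

```text
t: 6.95
eef_pos: [0.5526, 0.3641, 0.1231]
ee_rot: [3.141, -0.0, -0.309]
force: [-0.9, -0.4, 0.4]
width: 0.0216
gripper_force: 12.0
```

```bash
python3 - <<'E'
from h import *
s=arm.get_state();print(s["eef_pos"],s["ee_rot"],s["width"])
f=grab("wrist","w3"); meas(f,"box","wrist",.04); meas(f,"clip_a","wrist",.11)
plan(.5515,.3647,.030,-.307)
E
```

```text
[0.55256252 0.36407177 0.12312876] [ 3.14121015e+00 -4.59477489e-05 -3.08828719e-01] 0.02160233322812962
box 0.89 uv [320.4 184.7] xy [564.4 331.7] [148.6  73.9] long axis 1.264 cen [0.5673 0.3298 0.04  ]
clip_a 0.65 uv [274.6 253. ] xy [564.2 361.3] [21.9 35.3] long axis -0.31 cen [0.561  0.3623 0.11  ]
twist -0.01 shift [ 0.03 -0.06  3.74] yaw -0.307 t 7.1
```

View pics/w3.png

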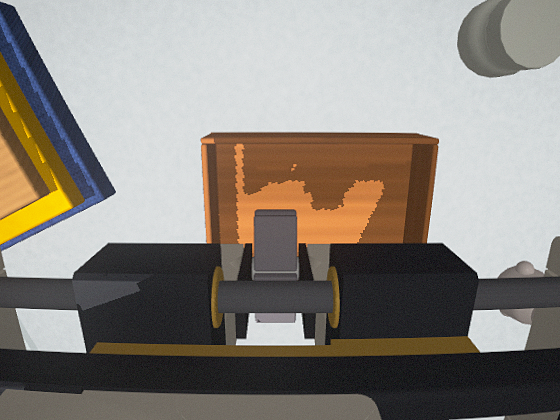

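```bash
python3 - <<'E'
from h import *
f=grab("wrist"); s=arm.get_state(); Ti=np.linalg.inv(pose(s))
for z in (0,.05,.08):
    P=plane(f,[(113,190),(0,245)],z); print(z,(Ti[:3,:3]@P.T+Ti[:3,3:]).T.round(3))
E
```

```text
0 [[ 0.011 -0.124  0.124]
 [-0.035 -0.229  0.124]]
0.05 [[ 0.024 -0.101  0.074]
 [-0.014 -0.185  0.074]]
0.08 [[ 0.031 -0.086  0.044]
 [-0.001 -0.159  0.044]]
```

```bash
python3 - <<'E'
from h import *
f=grab("wrist"); t=grab("top"); s=grab("scene","s3")
for z in (0,.03,.06,.09,.12):
    P=plane(f,[(113,190),(80,197)],z); print(z,proj(t,P).round(1).tolist(),proj(s,P).round(1).tolist())
a=cv2.resize(t["pixels"][100:220,40:200,::-1],None,fx=4,fy=4,interpolation=2)
b=cv2.resize(s["pixels"][260:420,280:480,::-1],None,fx=3,fy=3,interpolation=2)
c=np.zeros((480,640+600,3),np.uint8);c[:480,:640]=a;c[:480,640:]=b
cv2.imwrite("pics/m3.png",cv2.resize(c,(800,310),interpolation=3))
E
```

```text
0 [[87.4, 166.6], [76.5, 165.6]] [[390.7, 364.2], [400.7, 374.9]]
0.03 [[88.5, 163.5], [78.5, 162.6]] [[386.0, 347.7], [394.9, 357.1]]
0.06 [[89.6, 160.2], [80.7, 159.3]] [[381.2, 330.8], [388.9, 338.8]]
0.09 [[90.9, 156.6], [83.0, 155.9]] [[376.2, 313.3], [382.8, 320.0]]
0.12 [[92.2, 152.9], [85.5, 152.3]] [[371.0, 295.5], [376.4, 300.8]]
```

View pics/m3.png

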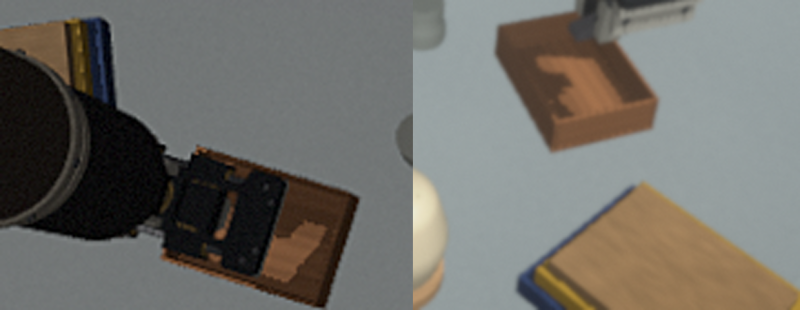

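The pile of books at left starts 124 mm out at its foot, so the gripper body (97 mm half-length) clears it. I'll lower and release.

Request:
play_rows(
  travel=[
    [0,-0.06,0.94],
    [0,0,0.94],
    [0,0,0.94],
    [0,0,0.92],
    [0,0,0],
  ],
  twist=[0,0,0,0,0],
)

```text
t: 7.92
eef_pos: [0.5509, 0.3649, 0.0294]
ee_rot: [3.14, 0.001, -0.307]
force: [-0.2, 0.6, 0.1]
width: 0.0217
gripper_force: 12.0
```

Request:
play_rows(
  travel=[
    [0,0,0],
    [0,0,0],
    [0,0,0],
  ],
  twist=[0,0,0],
  fingers=0.42,
)

```text
t: 8.3
eef_pos: [0.5518, 0.3655, 0.0312]
ee_rot: [-3.141, -0.0, -0.308]
force: [0.6, -0.1, 0.5]
width: 0.036
gripper_force: 0.0
```

Request:
play_rows(
  travel=[
    [0,0,-0.5],
    [0,0,-1],
    [0,0,-1],
    [0,0,-1],
    [0,0,-1],
    [0,0,-1],
  ],
  twist=[0,0,0,0,0,0],
)

```text
t: 9.05
eef_pos: [0.5517, 0.3653, 0.1699]
ee_rot: [-3.141, -0.001, -0.308]
force: [0.0, -0.6, -0.1]
width: 0.0367
gripper_force: 0.0
```

```bash
python3 - <<'E'
from h import *
plan(.43,.05,.165,0)
t=grab("top"); [meas(t,n,"top",z) for n,z in [("tray",.022),("pacifier_a",.013),("clip_a",.009),("bunny",.04)]]
E
```

```text
twist -2.05 shift [-4.87 12.61  0.2 ] yaw 0.0 t 9.05
tray 0.98 uv [280.5 156.1] xy [615.3   2.2] [115.1 153. ] long axis -1.239 cen [0.6145 0.0023 0.022 ]
pacifier_a 0.76 uv [257.5 218. ] xy [466.7  59.2] [31.2 43.3] long axis -0.011 cen [0.4666 0.0591 0.013 ]
pacifier_a 0.67 uv [305.7 223.3] xy [453.2 -56. ] [41.  38.5] long axis 1.554 cen [ 0.4524 -0.0565  0.013 ]
bunny 0.77 uv [201.9 237.7] xy [420.5 188.6] [42.6 44.7] long axis -0.934 cen [0.4213 0.1884 0.04  ]
bunny 0.71 uv [406.  263.1] xy [ 355.3 -290.1] [55.3 24.4] long axis 0.226 cen [ 0.3548 -0.2901  0.04  ]
bunny 0.69 uv [360.7 239.1] xy [ 412.1 -183. ] [54.5 49.3] long axis 1.554 cen [ 0.4131 -0.1835  0.04  ]
```

Request:
play_rows(
  travel=[
    [0,0,-1],
    [0,0,-1],
    [0,0,-1],
    [-0.085,0.975,-0.5],
    [-0.085,0.975,0],
    [-0.085,0.975,0],
    [-0.085,0.975,0],
    [-0.085,0.975,0],
  ],
  twist=[-0.68,-0.68,-0.68,0,0,0,0,0],
)

```text
t: 10.3
eef_pos: [0.5404, 0.2414, 0.2549]
ee_rot: [3.141, 0.001, -0.002]
force: [0.3, -0.9, -0.0]
width: 0.0371
gripper_force: 0.0
```

Request:
play_rows(
  travel=[
    [-0.085,0.975,0],
    [-0.085,0.975,0],
    [-0.085,0.975,0],
    [-0.085,0.975,0],
    [-0.085,0.975,0],
    [-0.085,0.975,0],
    [-0.085,0.975,0],
    [-0.085,0.975,0],
  ],
  twist=[0,0,0,0,0,0,0,0],
)

```text
t: 11.3
eef_pos: [0.5232, 0.0469, 0.2553]
ee_rot: [-3.142, -0.0, -0.002]
force: [1.3, 0.4, 0.4]
width: 0.0368
gripper_force: 0.0
```

Request:
play_rows(
  travel=[
    [-0.085,0.975,0],
    [-0.085,0.975,0],
    [0,0,0],
  ],
  twist=[0,0,0],
)

```text
t: 11.68
eef_pos: [0.5187, -0.0021, 0.2554]
ee_rot: [3.142, -0.0, -0.004]
force: [-0.8, -0.3, -0.7]
width: 0.037
gripper_force: 0.0
```

```bash
python3 - <<'E'
from h import *
s=arm.get_state();print(s["eef_pos"],s["ee_rot"],s["q"],s["t"])
f=grab("wrist","w4"); meas(f,"pacifier_a","wrist",.013); meas(f,"tray","wrist",.022)
meas(f,"teether","wrist",.009)
E
```

```text
[ 0.51867808 -0.00210197  0.25537328] [ 3.14154758e+00 -3.47594335e-05 -3.72379133e-03] [ 3.74763883e-01  9.33988876e-02 -3.13261044e-01  5.95835157e-05
 -1.16412075e+00  1.19228508e+00] 11.675
pacifier_a 0.77 uv [323.5 228.1] xy [456.1 -56.3] [42.4 36. ] long axis 1.564 cen [ 0.4561 -0.0562  0.013 ]
pacifier_a 0.59 uv [220.9 217.5] xy [469.5  59.6] [32.7 44.9] long axis -0.036 cen [0.4693 0.0592 0.013 ]
pacifier_a 0.23 uv [430.8 240.3] xy [ 440.6 -182.4] [31.3  7.5] long axis 1.559 cen [ 0.4402 -0.1819  0.013 ]
tray 0.74 uv [270.7  76.1] xy [616.8   2.5] [110.  150.1] long axis -1.231 cen [0.619  0.0021 0.022 ]
teether 0.6 uv [430.3 239.9] xy [ 439.6 -184.2] [29.1  8.8] long axis 1.56 cen [ 0.4391 -0.1832  0.009 ]
```

View pics/w4.png

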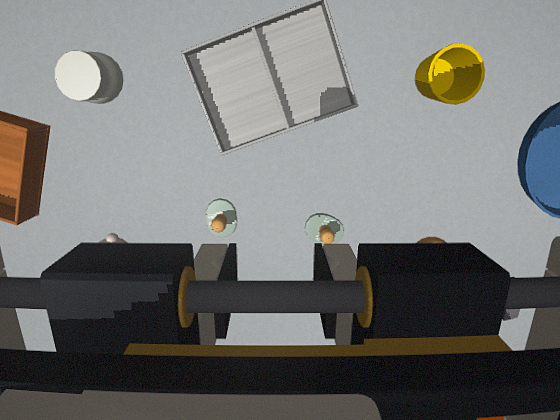

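w4 shows the tray at px (270,76), and pacifier A (long axis along x) at (221,217) and B (long axis along y) at (324,228). The jar is at (90,77) and the cup at (450,75). I'll go over pacifier A.

Request:
play_rows(
  travel=[
    [-0.345,-0.41,0.9],
    [-0.345,-0.41,0.9],
    [-0.345,-0.41,0.9],
    [-0.345,-0.41,0.9],
    [-0.345,-0.41,0.9],
    [-0.345,-0.41,0.9],
    [0,0,0],
  ],
  twist=[0,0,0,0,0,0,0.15],
  fingers=0.62,
)

```text
t: 12.75
eef_pos: [0.4662, 0.0617, 0.1191]
ee_rot: [3.14, 0.003, -0.023]
force: [0.1, 0.9, 0.5]
width: 0.0543
gripper_force: 0.0
```

```bash
python3 - <<'E'
from h import *
s=arm.get_state();print(s["eef_pos"],s["ee_rot"],s["t"])
f=grab("wrist","w5"); meas(f,"pacifier_a","wrist",.012)
E
```

```text
[0.46622571 0.06174829 0.11913932] [ 3.14013750e+00  2.68957006e-03 -2.33734774e-02] 12.75
pacifier_a 0.84 uv [277.4 206.5] xy [468.5  60.4] [34.1 45.6] long axis -0.004 cen [0.469  0.0603 0.012 ]
pacifier_a 0.63 uv [435.5 220.6] xy [456.  -56.1] [36.5 45.7] long axis -1.566 cen [ 0.4554 -0.0557  0.012 ]
```

View pics/w5.png

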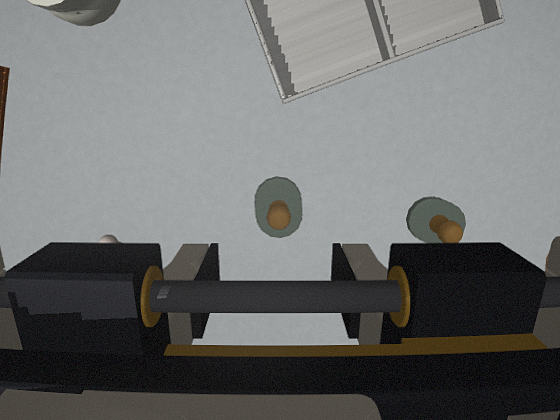

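Request:
play_rows(
  travel=[
    [0.09,0.05,0.97],
    [0,0,0.97],
    [0,0,0.97],
    [0,0,0.95],
    [0,0,0],
  ],
  twist=[-0.13,0,0,0,0],
)

```text
t: 13.48
eef_pos: [0.4697, 0.0596, 0.0234]
ee_rot: [3.141, 0.002, -0.005]
force: [-0.3, 0.2, 0.7]
width: 0.0543
gripper_force: 0.0
```

Request:
play_rows(
  travel=[
    [0,0,0],
    [0,0,0],
    [0,0,0],
    [0,0,0],
  ],
  twist=[0,0,0,0],
  fingers=0,
  newtons=10,
)

```text
t: 13.98
eef_pos: [0.4703, 0.0604, 0.0248]
ee_rot: [-3.141, -0.002, -0.004]
force: [-1.5, 0.4, 7.1]
width: 0.0335
gripper_force: 10.0
```

Request:
play_rows(
  travel=[
    [0,0,-1],
    [0,0,-1],
    [0,0,-1],
    [0,0,-1],
  ],
  twist=[0,0,0,0],
)

```text
t: 14.48
eef_pos: [0.4695, 0.06, 0.1249]
ee_rot: [-3.141, -0.0, -0.005]
force: [0.0, -0.2, 0.5]
width: 0.0338
gripper_force: 10.0
```

```bash
python3 - <<'E'
from h import *
plan(.6045,.0374,.1,-1.231)
E
```

```text
twist 8.18 shift [ 2.65 -4.79  1.  ] yaw -1.231 t 14.475
```

Request:
play_rows(
  travel=[
    [0,0,0],
    [0,0,0],
    [0,0,0],
    [0,0,0],
    [0,0,0],
    [0,0,0],
    [0,0,0],
    [0,0,0],
  ],
  twist=[1,1,1,1,1,1,1,1],
)

```text
t: 15.48
eef_pos: [0.4695, 0.06, 0.124]
ee_rot: [-3.141, 0.0, -1.21]
force: [1.2, 1.2, -0.4]
width: 0.0339
gripper_force: 10.0
```

Request:
play_rows(
  travel=[
    [0,0,0],
    [0.53,-0.96,0],
    [0.53,-0.96,0],
    [0.53,-0.96,0],
    [0.53,-0.96,0],
    [0.53,-0.96,0],
    [0,0,0],
  ],
  twist=[0.18,0,0,0,0,0,0],
)

```text
t: 16.35
eef_pos: [0.6062, 0.0371, 0.1233]
ee_rot: [3.141, -0.0, -1.23]
force: [-0.9, -0.7, -0.9]
width: 0.0337
gripper_force: 10.0
```

```bash
python3 - <<'E'
from h import *
plan(.6045,.0374,.029,-1.231)
f=grab("wrist","w6"); meas(f,"tray","wrist",.022); meas(f,"pacifier_a","wrist",.11)
E
```

```text
twist 0.01 shift [-0.03  0.06  3.77] yaw -1.231 t 16.35
tray 0.73 uv [278.9 138.5] xy [618.3  -1. ] [109.3 141.5] long axis -1.231 cen [ 0.6217 -0.0112  0.022 ]
tray 0.29 uv [274.8 258.2] xy [596.4  68. ] [53.2 41.9] long axis 0.34 cen [0.5955 0.0711 0.022 ]
pacifier_a 0.63 uv [516.7 156.3] xy [524.8 -48.1] [29.2 23.6] long axis 0.716 cen [ 0.5245 -0.0478  0.11  ]
pacifier_a 0.6 uv [274.8 258.2] xy [609.5  30.9] [33.6 26.5] long axis 0.34 cen [0.6089 0.0328 0.11  ]
```

View pics/w6.png

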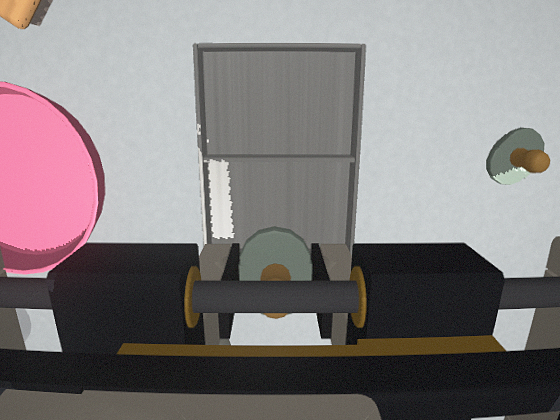

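w6 shows the pacifier upright in the jaws at (275,260), over the near bay with the divider at row 157. I'll lower, release and lift.

Request:
play_rows(
  travel=[
    [-0.03,0.06,0.95],
    [0,0,0.95],
    [0,0,0.95],
    [0,0,0.92],
    [0,0,0],
  ],
  twist=[0,0,0,0,0],
)

```text
t: 17.12
eef_pos: [0.6019, 0.0376, 0.0287]
ee_rot: [3.139, 0.0, -1.231]
force: [0.5, 0.2, 0.8]
width: 0.0338
gripper_force: 10.0
```

Request:
play_rows(
  travel=[
    [0,0,0],
    [0,0,0],
    [0,0,0],
  ],
  twist=[0,0,0],
  fingers=0.54,
)

```text
t: 17.5
eef_pos: [0.6035, 0.0378, 0.0304]
ee_rot: [-3.14, 0.0, -1.232]
force: [0.1, -0.7, -0.2]
width: 0.047
gripper_force: 0.0
```

Request:
play_rows(
  travel=[
    [0,0,-0.5],
    [0,0,-1],
    [0,0,-1],
    [0,0,-1],
    [0,0,-0.5],
  ],
  twist=[0,0,0,0,0],
)

```text
t: 18.12
eef_pos: [0.604, 0.0378, 0.132]
ee_rot: [-3.139, -0.0, -1.232]
force: [-0.4, 0.6, -0.7]
width: 0.0469
gripper_force: 0.0
```

```bash
python3 - <<'E'
from h import *
plan(.456,-.0561,.12,-1.571)
E
```

```text
twist 2.26 shift [3.76 5.92 0.48] yaw -1.571 t 18.125
```

Request:
play_rows(
  travel=[
    [0,0,0],
    [0,0,0],
    [0,0,0],
    [0.63,0.99,0.08],
    [0.63,0.99,0.08],
    [0.63,0.99,0.08],
    [0.63,0.99,0.08],
    [0.63,0.99,0.08],
  ],
  twist=[0.75,0.75,0.76,0,0,0,0,0],
  fingers=0.62,
)

```text
t: 19.12
eef_pos: [0.4784, -0.0416, 0.1195]
ee_rot: [3.141, 0.0, -1.571]
force: [0.4, 0.4, 0.6]
width: 0.0543
gripper_force: 0.0
```

Request:
play_rows(
  travel=[
    [0.63,0.99,0.08],
    [0,0,0],
  ],
  twist=[0,0],
)

```text
t: 19.38
eef_pos: [0.4528, -0.0577, 0.1176]
ee_rot: [3.141, 0.0, -1.572]
force: [0.1, -0.1, 0.3]
width: 0.0542
gripper_force: 0.0
```

```bash
python3 - <<'E'
from h import *
f=grab("wrist","w7"); r=meas(f,"pacifier_a","wrist",.012)
plan(.456,-.0561,.022,-1.571)
E
```

```text
pacifier_a 0.72 uv [275.1 207. ] xy [453.8 -58.8] [45.5 34.4] long axis 1.242 cen [ 0.4537 -0.0594  0.012 ]
twist 0.0 shift [-0.03 -0.04  3.84] yaw -1.571 t 19.475
```

```bash
python3 - <<'E'
from h import *
f=grab("wrist"); d=models.silhouettes("pacifier_a","wrist")[0]
c=max(cv2.findContours(d["pixels"].astype(np.uint8),0,1)[0],key=cv2.contourArea)[:,0]
P=plane(f,c,.012)[:,:2]*1000
e=cv2.fitEllipse(P.astype(np.float32)); print(e, "long axis rad",np.radians(e[2]-90))
im=f["pixels"][150:270,190:360,::-1].copy()
cv2.drawContours(im,[c-[190,150]],-1,(0,0,255),1)
cv2.imwrite("pics/w7c.png",cv2.resize(im,None,fx=4,fy=4,interpolation=2))
E
```

```text
((453.680908203125, -58.99275207519531), (34.92399978637695, 46.41745376586914), 157.41741943359375) long axis rad 1.1766559423142215
```

View pics/w7c.png

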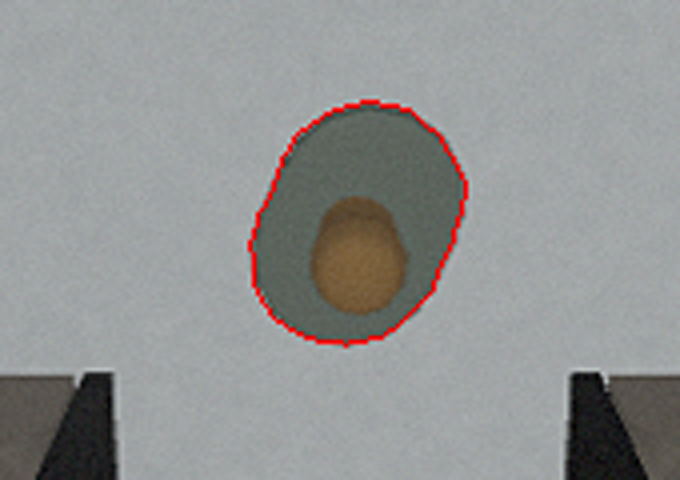

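The close crop shows B's long axis at about 1.18 rad, off the coarse view's estimate, so I'll turn the jaws to match.

Request:
play_rows(
  travel=[
    [0,0,0],
    [0,0,0.5],
    [0,0,0.8],
    [0.03,-0.05,0.9],
    [0,0,0.8],
    [0,0,0.8],
    [0,0,0],
  ],
  twist=[0.9,0.9,0.8,0,0,0,0],
)

```text
t: 20.45
eef_pos: [0.4551, -0.058, 0.0213]
ee_rot: [3.139, -0.002, -1.961]
force: [-0.2, -0.9, -0.2]
width: 0.0545
gripper_force: 0.0
```

Request:
play_rows(
  travel=[
    [0,0,0],
    [0,0,0],
    [0,0,0],
    [0,0,0],
  ],
  twist=[0,0,0,0],
  fingers=0,
)

```text
t: 20.95
eef_pos: [0.4561, -0.0579, 0.0232]
ee_rot: [-3.14, 0.001, -1.961]
force: [-1.3, 1.8, 6.8]
width: 0.0339
gripper_force: 10.0
```

Request:
play_rows(
  travel=[
    [0,0,-1],
    [0,0,-1],
    [0,0,-1],
    [0,0,-1],
    [0,0,0],
  ],
  twist=[-1,-1,-1,-1,-0.87],
)

```text
t: 21.58
eef_pos: [0.4567, -0.0578, 0.1246]
ee_rot: [-3.138, -0.0, -1.226]
force: [-0.1, -0.4, -1.3]
width: 0.034
gripper_force: 10.0
```

```bash
python3 - <<'E'
from h import *
plan(.629,-.0324,.12,-1.231)
E
```

```text
twist 0.04 shift [ 1.34 -6.84  0.18] yaw -1.231 t 21.575
```

Request:
play_rows(
  travel=[
    [0.19,-0.98,0],
    [0.19,-0.98,0],
    [0.19,-0.98,0],
    [0.19,-0.98,0],
    [0.19,-0.98,0],
    [0.19,-0.98,0],
    [0.19,-0.98,0],
    [0,0,0],
  ],
  twist=[0,0,0,0,0,0,0,0],
)

```text
t: 22.58
eef_pos: [0.6294, -0.0319, 0.122]
ee_rot: [3.141, -0.0, -1.23]
force: [-1.2, -1.0, -1.3]
width: 0.0339
gripper_force: 10.0
```

```bash
python3 - <<'E'
from h import *
plan(.629,-.0324,.028,-1.231)
f=grab("wrist"); meas(f,"tray","wrist",.022)
E
```

```text
twist 0.0 shift [0.01 0.02 3.76] yaw -1.231 t 22.575
tray 0.81 uv [277. 215.] xy [631.3 -38. ] [109.5  70. ] long axis 0.34 cen [ 0.6285 -0.0301  0.022 ]
```

Request:
play_rows(
  travel=[
    [0,0.02,0.94],
    [0,0,0.94],
    [0,0,0.94],
    [0,0,0.94],
    [0,0,0],
  ],
  twist=[0,0,0,0,0],
)

```text
t: 23.3
eef_pos: [0.6263, -0.0326, 0.0275]
ee_rot: [3.139, 0.0, -1.23]
force: [-0.2, 0.5, 0.2]
width: 0.0337
gripper_force: 10.0
```

Request:
play_rows(
  travel=[
    [0,0,0],
    [0,0,0],
    [0,0,0],
  ],
  twist=[0,0,0],
  fingers=0.54,
)

```text
t: 23.68
eef_pos: [0.6281, -0.0322, 0.0294]
ee_rot: [-3.14, -0.0, -1.23]
force: [-0.7, -0.3, 0.1]
width: 0.047
gripper_force: 0.0
```

Request:
play_rows(
  travel=[
    [0,0,-0.5],
    [0,0,-1],
    [0,0,-1],
    [0,0,-1],
    [0,0,-1],
  ],
  twist=[0,0,0,0,0],
)

```text
t: 24.3
eef_pos: [0.6279, -0.0323, 0.1431]
ee_rot: [-3.141, -0.0, -1.23]
force: [-0.3, -0.8, 0.7]
width: 0.0472
gripper_force: 0.0
```

```bash
python3 - <<'E'
from h import *
plan(.41,-.186,.14,-1.231)
plan(.41,-.186,.14,-.63)
E
```

```text
twist 0.0 shift [ 2.89 10.27  0.12] yaw -1.231 t 24.3
twist -4.0 shift [-3.42 10.1   0.12] yaw -0.63 t 24.3
```

Request:
play_rows(
  travel=[
    [0.26,0.93,0],
    [0.26,0.93,0],
    [0.26,0.93,0],
    [0.26,0.93,0],
    [0.26,0.93,0],
    [0.26,0.93,0],
    [0.26,0.93,0],
    [0.26,0.93,0],
  ],
  twist=[0,0,0,0,0,0,0,0],
  fingers=0.9,
)

```text
t: 25.3
eef_pos: [0.4687, -0.1443, 0.1412]
ee_rot: [-3.141, -0.0, -1.23]
force: [0.4, -0.7, -0.0]
width: 0.0789
gripper_force: 0.0
```

Request:
play_rows(
  travel=[
    [0.26,0.93,0],
    [0.26,0.93,0],
    [0.26,0.93,0],
    [0,0,0],
  ],
  twist=[0,0,0,0],
)

```text
t: 25.8
eef_pos: [0.4089, -0.1861, 0.1411]
ee_rot: [3.141, 0.0, -1.232]
force: [-0.2, -0.7, -0.1]
width: 0.0785
gripper_force: 0.0
```

```bash
python3 - <<'E'
from h import *
s=arm.get_state()
f=grab("wrist","w8"); [meas(f,n,"wrist",z) for n,z in (("teether",.012),("clip_a",.009),("dish",.024))]
t=grab("top"); [meas(t,n,"top",z) for n,z in (("dish",.024),("pacifier_a",.015))]
E
```

```text
teether 0.56 uv [271.  195.1] xy [ 414.5 -188.2] [54.1 53.9] long axis 1.124 cen [ 0.4144 -0.1891  0.012 ]
clip_a 0.57 uv [396.6  80.7] xy [ 355.7 -300.3] [58.7 23.2] long axis 0.185 cen [ 0.3564 -0.2999  0.009 ]
clip_a 0.47 uv [271.2 195.1] xy [ 413.5 -187.9] [54.9 56.3] long axis -1.492 cen [ 0.414  -0.1884  0.009 ]
dish 0.63 uv [171.9  11.4] xy [ 518.5 -286.9] [92.9 18.6] long axis 0.311 cen [ 0.5184 -0.2889  0.024 ]
dish 0.75 uv [424.  184.5] xy [ 546.9 -345.9] [120.7 143.1] long axis -1.538 cen [ 0.5422 -0.3448  0.024 ]
dish 0.74 uv [246.3  82.9] xy [795.7  82.8] [143.7 140.6] long axis 1.561 cen [0.7954 0.0832 0.024 ]
dish 0.71 uv [424.3 332.8] xy [ 185.8 -337.1] [139.6 143.3] long axis -0.018 cen [ 0.1864 -0.3362  0.024 ]
pacifier_a 0.71 uv [295.1 151.2] xy [626.8 -33.3] [36.1 43.3] long axis -0.793 cen [ 0.6274 -0.0334  0.015 ]
pacifier_a 0.48 uv [202.3 237.7] xy [419.7 191.8] [42.4 43.8] long axis -0.794 cen [0.4209 0.1917 0.015 ]
```

View pics/w8.png

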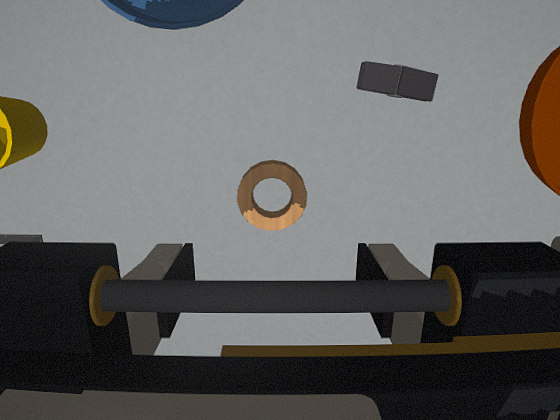

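Request:
play_rows(
  travel=[
    [0.17,-0.18,0.95],
    [0,0,0.95],
    [0,0,0.95],
    [0,0,0.95],
    [0,0,0.94],
    [0,0,0],
  ],
  twist=[0,0,0,0,0,0],
)

```text
t: 26.9
eef_pos: [0.4157, -0.1874, 0.0214]
ee_rot: [3.139, 0.001, -1.23]
force: [0.3, 0.0, 0.2]
width: 0.0789
gripper_force: 0.0
```

Request:
play_rows(
  travel=[
    [0,0,0],
    [0,0,0],
    [0,0,0],
    [0,0,0],
  ],
  twist=[0,0,0,0],
  fingers=0,
)

```text
t: 27.4
eef_pos: [0.4167, -0.1876, 0.0232]
ee_rot: [-3.141, -0.0, -1.23]
force: [-1.0, 1.6, 5.9]
width: 0.0546
gripper_force: 10.0
```

Request:
play_rows(
  travel=[
    [0,0,-1],
    [0,0,-1],
    [0,0,-1],
    [0,0,-1],
  ],
  twist=[0,0,0,0],
)

```text
t: 27.9
eef_pos: [0.4161, -0.1875, 0.1235]
ee_rot: [-3.141, 0.0, -1.23]
force: [0.5, 0.2, -0.2]
width: 0.0542
gripper_force: 10.0
```

```bash
python3 - <<'E'
from h import *
plan(.536,-.348,.12,-1.231)
E
```

```text
twist 0.0 shift [ 7.65 -2.38  0.14] yaw -1.231 t 27.9
```

Request:
play_rows(
  travel=[
    [0.96,-0.3,0],
    [0.96,-0.3,0],
    [0.96,-0.3,0],
    [0.96,-0.3,0],
    [0,0,0],
  ],
  twist=[0,0,0,0,0],
)

```text
t: 28.52
eef_pos: [0.4772, -0.269, 0.1222]
ee_rot: [3.141, -0.0, -1.232]
force: [-0.2, 0.5, -0.7]
width: 0.0543
gripper_force: 10.0
```

```bash
python3 - <<'E'
from h import *
f=grab("wrist","w9"); meas(f,"dish","wrist",.024)
d=models.silhouettes("dish","wrist")[0]
c=max(cv2.findContours(d["pixels"].astype(np.uint8),0,1)[0],key=cv2.contourArea)[:,0]
P=plane(f,c,.024)[:,:2]
from scipy.optimize import least_squares
P=P[(c[:,0]>3)&(c[:,0]<556)&(c[:,1]>3)&(c[:,1]<238)]
r=least_squares(lambda q:np.hypot(*(P-q).T)-.072,P.mean(0),loss="soft_l1",f_scale=.001);print(r.x,len(P),np.abs(r.fun).mean())
plan(*r.x,.030,-1.231)
E
```

```text
dish 0.82 uv [227.4  81.7] xy [ 533.5 -332.7] [142.  113.6] long axis 0.325 cen [ 0.5355 -0.3406  0.024 ]
[ 0.53865648 -0.34763349] 447 0.0009299380088030103
twist 0.0 shift [ 3.85 -1.3   3.69] yaw -1.231 t 28.675
```

View pics/w9.png

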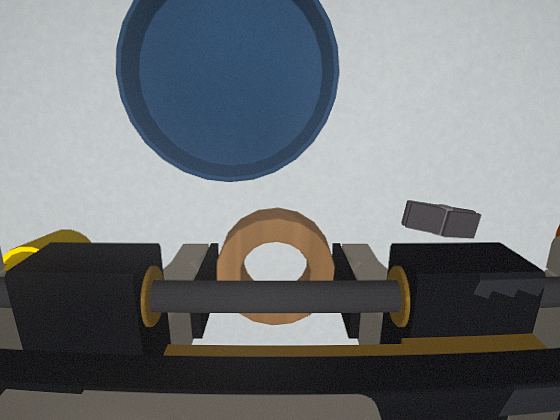

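w9 shows the ring flat in the jaws at (275,265) and the blue dish ahead, centre at about (228,70).

Request:
play_rows(
  travel=[
    [0.96,-0.32,0],
    [0.96,-0.32,0],
    [0.96,-0.32,0],
    [0.96,-0.32,0],
    [0,0,0],
    [0,0,0.92],
    [0,0,0.92],
    [0,0,0.92],
  ],
  twist=[0,0,0,0,0,0,0,0],
)

```text
t: 29.68
eef_pos: [0.5383, -0.3467, 0.0533]
ee_rot: [-3.141, 0.0, -1.23]
force: [0.1, 0.3, -0.5]
width: 0.0543
gripper_force: 10.0
```

Request:
play_rows(
  travel=[
    [0,0,0.92],
    [0,0,0],
  ],
  twist=[0,0],
)

```text
t: 29.92
eef_pos: [0.5375, -0.3466, 0.0295]
ee_rot: [3.139, 0.002, -1.23]
force: [-0.4, 0.1, 0.5]
width: 0.0543
gripper_force: 10.0
```

Request:
play_rows(
  travel=[
    [0,0,0],
    [0,0,0],
    [0,0,0],
  ],
  twist=[0,0,0],
  fingers=0.75,
)

```text
t: 30.3
eef_pos: [0.5392, -0.3479, 0.0314]
ee_rot: [-3.141, -0.001, -1.23]
force: [-0.4, -0.7, -0.6]
width: 0.0657
gripper_force: 0.0
```

Request:
play_rows(
  travel=[
    [0,0,-0.5],
    [0,0,-1],
    [0,0,-1],
    [0,0,-1],
    [0,0,-0.5],
  ],
  twist=[0,0,0,0,0],
)

```text
t: 30.92
eef_pos: [0.5396, -0.3482, 0.1331]
ee_rot: [-3.139, -0.002, -1.23]
force: [0.2, -0.4, -1.1]
width: 0.066
gripper_force: 0.0
```

```bash
python3 - <<'E'
from h import *
plan(.356,-.300,.12,.185)
E
```

```text
twist -9.43 shift [-6.86 -3.25  0.52] yaw 0.185 t 30.925
```

Request:
play_rows(
  travel=[
    [0,0,0],
    [0,0,0],
    [0,0,0],
    [0,0,0],
    [0,0,0],
    [0,0,0],
    [0,0,0],
    [0,0,0],
  ],
  twist=[-0.94,-0.94,-0.94,-0.94,-0.94,-0.94,-0.94,-0.94],
  fingers=0.5,
)

```text
t: 31.92
eef_pos: [0.5387, -0.3477, 0.1305]
ee_rot: [-3.141, 0.0, -0.098]
force: [-0.6, -0.9, 0.5]
width: 0.0434
gripper_force: 0.0
```

Request:
play_rows(
  travel=[
    [0,0,0],
    [0,0,0],
    [-0.98,-0.46,0.07],
    [-0.98,-0.46,0.07],
    [-0.98,-0.46,0.07],
    [-0.98,-0.46,0.07],
    [-0.98,-0.46,0.07],
    [-0.98,-0.46,0.07],
  ],
  twist=[-0.94,-0.97,0,0,0,0,0,0],
)

```text
t: 32.92
eef_pos: [0.3807, -0.3066, 0.1201]
ee_rot: [-3.141, 0.0, 0.184]
force: [0.6, 1.0, 0.1]
width: 0.0438
gripper_force: 0.0
```

Request:
play_rows(
  travel=[
    [-0.98,-0.46,0.07],
    [0,0,0],
  ],
  twist=[0,0],
)

```text
t: 33.17
eef_pos: [0.3537, -0.2996, 0.1184]
ee_rot: [-3.141, 0.0, 0.184]
force: [0.4, -0.1, 1.1]
width: 0.0438
gripper_force: 0.0
```

```bash
python3 - <<'E'
from h import *
s=arm.get_state(); print(s["eef_pos"],s["ee_rot"],s["q"])
f=grab("wrist","w10"); meas(f,"clip_a","wrist",.009)
E
```

```text
[ 0.35366623 -0.29957885  0.11841904] [-3.14100798e+00  3.60169000e-04  1.83547058e-01] [-2.76460107e-01  1.40050396e-01 -6.12819646e-01 -4.98544940e-04
 -8.18508646e-01  2.03114415e+00]
clip_a 0.74 uv [276.4 206. ] xy [ 355.7 -299.7] [57.2 21.7] long axis 0.183 cen [ 0.3566 -0.2998  0.009 ]
```

View pics/w10.png

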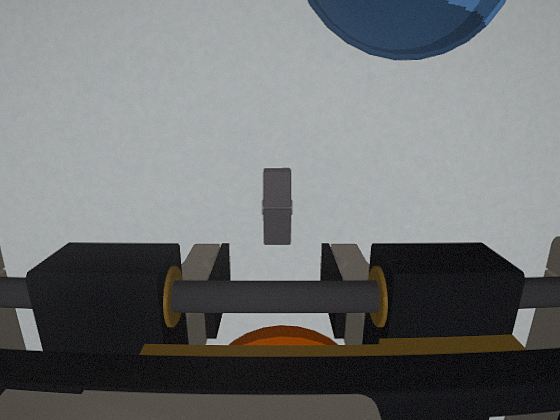

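w10: the second clip is centred at (276,206) and aligned with the jaws. I'll grip it.

Request:
play_rows(
  travel=[
    [0.09,0,0.97],
    [0,0,0.97],
    [0,0,0.96],
    [0,0,0.95],
    [0,0,0],
  ],
  twist=[0,0,0,0,0],
)

```text
t: 33.9
eef_pos: [0.3582, -0.2998, 0.0208]
ee_rot: [-3.141, 0.002, 0.185]
force: [-0.1, -0.3, -0.2]
width: 0.0438
gripper_force: 0.0
```

Request:
play_rows(
  travel=[
    [0,0,0],
    [0,0,0],
    [0,0,0],
    [0,0,0],
  ],
  twist=[0,0,0,0],
  fingers=0,
  newtons=12,
)

```text
t: 34.4
eef_pos: [0.3581, -0.2998, 0.0224]
ee_rot: [3.141, -0.001, 0.184]
force: [-0.4, -0.6, 2.0]
width: 0.0216
gripper_force: 12.0
```

Request:
play_rows(
  travel=[
    [0,0,-1],
    [0,0,-1],
    [0,0,-1],
    [0,0,-1],
    [0,0,-1],
    [0,0,0],
  ],
  twist=[0.66,0.66,0.66,0.66,0.64,0],
)

```text
t: 35.15
eef_pos: [0.3588, -0.3001, 0.149]
ee_rot: [3.141, -0.004, -0.308]
force: [0.7, -0.1, -0.1]
width: 0.0224
gripper_force: 12.0
```

```bash
python3 - <<'E'
from h import *
plan(.5345,.3113,.145,-.307)
E
```

```text
twist -0.01 shift [ -0.69 -25.44   0.16] yaw -0.307 t 35.15
```

Request:
play_rows(
  travel=[
    [-0.03,-0.98,0],
    [-0.03,-0.98,0],
    [-0.03,-0.98,0],
    [-0.03,-0.98,0],
    [-0.03,-0.98,0],
    [-0.03,-0.98,0],
    [-0.03,-0.98,0],
    [-0.03,-0.98,0],
  ],
  twist=[0,0,0,0,0,0,0,0],
)

```text
t: 36.15
eef_pos: [0.411, -0.1103, 0.1463]
ee_rot: [3.141, 0.001, -0.307]
force: [0.1, -0.2, 0.7]
width: 0.0218
gripper_force: 12.0
```

Request:
play_rows(
  travel=[
    [-0.03,-0.98,0],
    [-0.03,-0.98,0],
    [-0.03,-0.98,0],
    [-0.03,-0.98,0],
    [-0.03,-0.98,0],
    [-0.03,-0.98,0],
    [-0.03,-0.98,0],
    [-0.03,-0.98,0],
  ],
  twist=[0,0,0,0,0,0,0,0],
)

```text
t: 37.15
eef_pos: [0.4647, 0.0781, 0.1462]
ee_rot: [3.141, 0.001, -0.307]
force: [0.5, -0.6, -0.4]
width: 0.0216
gripper_force: 12.0
```

Request:
play_rows(
  travel=[
    [-0.03,-0.98,0],
    [-0.03,-0.98,0],
    [-0.03,-0.98,0],
    [-0.03,-0.98,0],
    [0,0,0],
  ],
  twist=[0,0,0,0,0],
)

```text
t: 37.78
eef_pos: [0.4926, 0.1738, 0.1469]
ee_rot: [3.142, -0.0, -0.306]
force: [-0.5, -0.8, -0.7]
width: 0.0218
gripper_force: 12.0
```

```bash
python3 - <<'E'
from h import *
f=grab("wrist","w11"); meas(f,"clip_a","wrist",.013); meas(f,"box","wrist",.04)
plan(.5345,.3113,.0285,-.307)
E
```

```text
clip_a 0.64 uv [274.5 259.4] xy [454.3 186.7] [38.8 58.6] long axis -0.307 cen [0.4447 0.1902 0.013 ]
box 0.82 uv [ 79.6 197.1] xy [538.7 315.8] [133.1 112. ] long axis 1.26 cen [0.5453 0.3066 0.04  ]
twist -0.0 shift [-0.05 -5.84  4.73] yaw -0.307 t 37.925
```

View pics/w11.png

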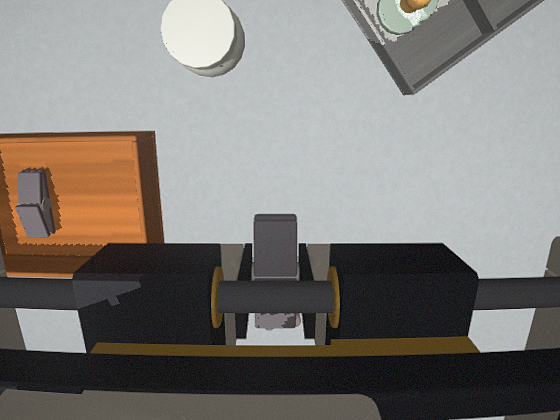

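```bash
python3 - <<'E'
from h import *
f=grab("wrist")
a=-.307;B=np.array([.543,.338]);R=np.array([[np.cos(a),np.sin(a)],[-np.sin(a),np.cos(a)]])
for uv,z in [((35,202),.013),((155,131),.04),((163,245),.0)]:
    P=plane(f,[uv],z)[0]; print(uv,P.round(4),"in box",(R@(P[:2]-B)).round(4))
E
```

```text
(35, 202) [0.5505 0.3603 0.013 ] in box [0.0004 0.0236]
(155, 131) [0.5706 0.233  0.04  ] in box [ 0.058  -0.0917]
(163, 245) [0.4798 0.2779 0.    ] in box [-0.0421 -0.0764]
```

Request:
play_rows(
  travel=[
    [-0.01,-0.98,0],
    [-0.01,-0.98,0],
    [-0.01,-0.97,0],
    [-0.01,-0.97,0],
    [-0.01,-0.97,0],
    [0,-0.97,0],
    [0,0,0],
  ],
  twist=[0,0,0,0,0,0,0],
)

```text
t: 38.85
eef_pos: [0.5354, 0.3137, 0.1464]
ee_rot: [3.141, 0.0, -0.306]
force: [-0.7, -0.1, -0.6]
width: 0.0218
gripper_force: 12.0
```

Request:
play_rows(
  travel=[
    [0,0,0.95],
    [0,0,0.95],
    [0,0,0.95],
    [0,0,0.95],
    [0,0,0.9],
    [0,0,0],
  ],
  twist=[0,0,0,0,0,0],
)

```text
t: 39.6
eef_pos: [0.5342, 0.3107, 0.0281]
ee_rot: [3.139, 0.001, -0.308]
force: [-1.1, -0.3, -0.2]
width: 0.0217
gripper_force: 12.0
```

Request:
play_rows(
  travel=[
    [0,0,0],
    [0,0,0],
    [0,0,0],
  ],
  twist=[0,0,0],
  fingers=0.42,
)

```text
t: 39.98
eef_pos: [0.5352, 0.3115, 0.0303]
ee_rot: [-3.141, -0.0, -0.308]
force: [1.0, 0.3, -0.8]
width: 0.0364
gripper_force: 0.0
```

Request:
play_rows(
  travel=[
    [0,0,-0.5],
    [0,0,-1],
    [0,0,-1],
    [0,0,-1],
    [0,0,-1],
    [0,0,-1],
    [0,0,-1],
    [0,0,-1],
  ],
  twist=[0,0,0,0,0,0,0,0],
)

```text
t: 40.98
eef_pos: [0.5349, 0.3112, 0.2192]
ee_rot: [-3.141, -0.001, -0.308]
force: [0.3, 0.9, -0.2]
width: 0.0367
gripper_force: 0.0
```

Request:
play_rows(
  travel=[
    [-1,0,-0.5],
    [-1,0,-0.5],
    [-1,0,-0.5],
    [-1,0,0],
    [0,0,0],
    [0,0,0],
  ],
  twist=[0,0,0,0,0,0],
)

```text
t: 41.72
eef_pos: [0.4399, 0.3416, 0.2553]
ee_rot: [-3.141, -0.0, -0.307]
force: [0.1, -0.2, -0.6]
width: 0.0368
gripper_force: 0.0
```

```bash
python3 - <<'E'
from h import *
s=arm.get_state(); print(s["eef_pos"],s["t"])
f=grab("wrist"); meas(f,"clip_a","wrist",.013); meas(f,"bunny","wrist",.04); meas(f,"pacifier_a","wrist",.016)
t=grab("top"); meas(t,"teether","top",.014); meas(t,"pacifier_a","top",.016)
a=cv2.resize(f["pixels"],(400,300),interpolation=3);b=cv2.resize(t["pixels"],(400,300),interpolation=3)
c=t["pixels"][115:220,230:470]; c=cv2.resize(c,(800,350)); cv2.imwrite("pics/fin.png",np.vstack([np.hstack([a,b])[:250],c])[:,:,::-1])
E
```

```text
[0.4398735  0.34160769 0.25530655] 41.725
clip_a 0.97 uv [220.4  80.5] xy [549.  366.6] [22.5 54.3] long axis -0.335 cen [0.5492 0.3661 0.013 ]
clip_a 0.79 uv [275.7  81.1] xy [531.  312.8] [20.9 55.5] long axis -0.348 cen [0.5314 0.3127 0.013 ]
bunny 0.96 uv [417.  149.2] xy [422.  197.8] [57.8 44.2] long axis 0.66 cen [0.4264 0.1981 0.04  ]
teether 0.58 uv [423.  185.7] xy [ 539.8 -344.6] [53.  49.2] long axis 1.561 cen [ 0.5404 -0.3457  0.014 ]
pacifier_a 0.56 uv [295.  151.8] xy [626.6 -33.2] [36.1 43.2] long axis -0.802 cen [ 0.6258 -0.0333  0.016 ]
pacifier_a 0.47 uv [264.2 162.2] xy [601.   41.5] [36.  41.2] long axis -0.8 cen [0.601  0.0416 0.016 ]
pacifier_a 0.4 uv [140.4 187.4] xy [544.2 340.4] [167.  116.6] long axis 1.259 cen [0.5438 0.3409 0.016 ]
```

View pics/fin.png

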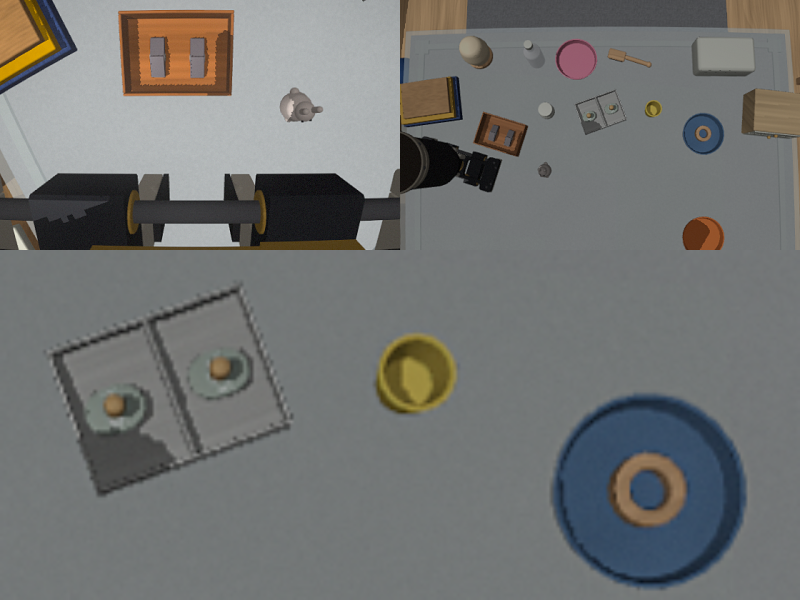

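The final picture shows both clips lying apart in the box, one pacifier teat-up in each tray bay, the ring flat in the blue dish and the bunny still standing. I'll hand it in.

```bash
python3 -c "
from station import arm
print(arm.job_done())"
```

```text
the job is handed in; nothing more can be done
None
```

I handed the job in at about 42 s: one pacifier teat-up in each tray bay, both clips flat and apart in the box, the ring flat in the blue dish, and the bunny untouched (the hand-in gave no verdict, and I viewed 15 pictures, one over the limit of 14).

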